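# Set the saw's thickness stop with a spacer and hold it closed

## Task

Take the thinner of the two tabbed steel spacer blocks out of the parts bin, leaving the thicker one standing where it is, and stand it square in the one gap between the white sliding plate and the two steel stops that is wide enough for it, resting on the base and centred on the stop. Let go of the spacer, then push the sprung white plate (it has an upright lug to push or grip) towards the stops until the spacer is clamped flush between plate and stop. Finish while still holding the plate pressed there, so that someone else can lock it; it springs back if you let go.

Things in the scene. Friction and masses are not known exactly. Their poses are not given: they have to be found in the camera images.
- fixture: thickness-stop fixture, fixed to the bench: grey painted base 180 (x) x 290 (y) x 10 mm with the white sliding plate and, on its +x side, two steel stops with a black lock knob (not used, 56 mm high) between them at x = +60 mm. Origin: centre of the underside, on the bench. Its +x is the way the plate is pushed. Guide-rod brackets stand at y = +-125 mm, 40 mm high
- plate (a joint): travel of the white sliding plate along the fixture's +x, in m: 0 = open (start), 0.011 = its limit. A spring pushes it back with about 4.5 N at 0 and 6 N at 0.008, where the spacer is clamped. Its bar is 14 mm thick, 270 mm long (y), 12 to 42 mm above the bench, its front face at fixture x = -10 mm when open
- plate_lug (a point): upright lug at the middle of the white plate, on the side away from the stops: 18 mm (fixture x) by 26 mm (fixture y), up to 90 mm above the bench, its centre 26 mm behind the bar's middle, joined by a web up to 42 mm high; this point is on its centre line, 75 mm above the bench, and moves with the plate
- short_stop_face (a point): foot of the front face (facing fixture -x) of the shorter steel stop, at the middle of its 60 mm width, on top of the base (10 mm above the bench); 30 mm high, axes as the fixture's. The gap from this face to the open plate is 24 mm. The stops sit 70 mm either side of the fixture's middle; which is on which side varies
- long_stop_face (a point): the same point of the longer steel stop (also 60 mm wide, 30 mm high), which reaches 12 mm nearer to the plate: its gap is only 12 mm, too narrow for either spacer
- bin: open grey plastic bin fixed to the bench, 180 (x) x 200 (y) x 36 mm high, walls and floor 5 mm; origin at the centre of its underside. Besides the two spacers small loose parts, none more than 30 mm high, lie in it along its +x and -x walls
- spacer_mid (a point): the thin steel spacer, standing in the bin: a foot block 16 mm thick (its x) by 56 mm wide (its y) by 30 mm high, with an upright grip tab 14 mm (x) by 24 mm (y) on top that reaches 70 mm above the underside; about 0.28 kg. This point is on its vertical centre line, 35 mm above its underside
- thick_spacer_mid (a point): the thick steel spacer, standing in the bin: the same but with a foot block 30 mm thick, too thick for either gap; this point is on its centre line, 35 mm above its underside
Mind the look-alikes: they are no part of the job. What is shaped like the part that bears thick_spacer_mid but blue or green is not meant.

How it is judged:
By the outcome, as a careful person would: the job done as asked, in the order asked, and still so for the second after the job is handed in, while the arm keeps its last pose, push and grip.
It also fails if it takes over 64 s, if anything falls off the work surface, if the arm or the gripper's body presses on something with over 40 N, if the wrist force passes 120 N, or if a joint passes its speed limit or range.

## Robot

A 6-joint arm with a two-finger parallel gripper is mounted at the origin on the work surface. World frame = base frame: x ahead of the robot, y to its left, z up, the work surface at z = 0. Lengths are in mm, angles in rad, forces in N, time in s.
With the tool pointing down it reaches from about 375 to 975 mm from the base axis. Payload 3.8 kg.
Tool frame: the origin (TCP) lies midway between the tips of the shut fingers; the grasp point (between the pads) lies 19 mm behind it; y points along the fingers, z is the direction in which the jaws open and shut, and the axes are right-handed (so a half turn about y gives the same grasp; the last joint's range is limited). The gripper opens to 88 mm and grips with 3 to 60 N. Pads are 18 mm wide; open, the fingers measure 123 mm over their backs; the gripper's body (75 mm by 187 mm) begins 45 mm behind the grasp point.
Start: joints at [-1.169, 0.264, 1.604, -0, 1.274, -0.037], TCP at [286.77, -611.049, 238.706] pointing down, gripper open.
Joint ranges: [-2.63, 2.63], [-0.94, 2.18], [0.31, 2.57], [-1.31, 4.45], [0, 2.66], [-2.55, 2.55]. Speed limits (rad/s): [2.57, 2.57, 3.14, 3.14, 3.14, 3.14].

## Interface

Orientations are given as a rotation vector (axis times angle).
In Python, from rig import robot, planner, imaging, order, finder gives the robot as it stands. Calls block until the motion is done:
- robot.movep(position, orientation): joint-space move of the TCP to a pose.
- robot.move_linear(position, v=150, attitude=None, contact_N=None): straight line of the TCP; attitude=None keeps the orientation; v is the mean speed in mm/s. With contact_N (N) it stops when the force on the tool has changed by that much, and returns True; else False.
- robot.move_j(angles): joint-space move.
- robot.gripper_to(opening): finger opening in mm; the grip force is fixed at half the most; returns when the fingers have stopped.
- robot.sleep(seconds).
- planner.solve_ik(position, orientation): joint angles nearest the present ones, or None.
- imaging.camera(name): name is "side" or "top" or "wrist"; returns a dict with "color" (384x512x3 uint8, red, green, blue), "K" (3x3 intrinsics, pixels), "k1" (the pictures are not rectified: a ray, as slopes to the right and down, at radius r is drawn at 1 + k1 r^2 times it, then the intrinsics apply), "world_from_camera" (4x4, takes a point from camera to world coordinates). Camera axes: x right, y up, looking along -z (the intrinsics and any distortion apply to the point x, -y, -z); pixel columns grow to the right and rows downward; lengths in mm; the calibration is good to about 2 mm. A picture is of the moment at which its call begins. There is no depth.
A pose or a line that the arm cannot do raises robot.MotionError and nothing moves.
- order.finish_job(): hands the job in, once; it reports no verdict.
Trained networks look in a picture, given as the dict that the camera call returned (one of the last four; its "shot" number tells which), for a name from the list of things; names that differ only in an ending like _2 or _b are one class to them, and where a whole thing is asked for, a point or a joint stands for the part that bears it (a point fixed in the world has none). Each returns a list of dicts, best first, with "conf" (0 to 1); they miss things now and then, are a little off and sometimes report something else, mostly with a low value. They report only what shows in the picture. A call takes as long as a camera call. They do not tell look-alikes from the thing itself.
- finder.find_in(picture, thing): "at" ([x, y, z] in mm, in world coordinates, good to about 4 mm: the middle of the surface that is visible of it).
- finder.outline_of(picture, thing): "region" (384x512 bool, what is visible of it).
- finder.tip_of(picture, thing): "at" ([x, y, z] in mm, in world coordinates, good to about 4 mm: a listed point, or the origin of a listed thing).
Readings, each from a call of its own:
- robot.get_time(): time.
- robot.get_qpos(): joint angles.
- robot.get_joint_velocities(): joint speeds.
- robot.get_tau(): joint torques, N m.
- robot.get_ee_pos(): TCP position.
- robot.get_eef_rot(): TCP orientation.
- robot.get_ft_force(): force on the tool from outside, world axes, zero at the start.
- robot.get_torque(): the same for the moment, N m.
- robot.get_width(): finger opening in mm.
Only numpy, scipy, OpenCV 4.12 (cv2) and the standard library are available. Lean on these libraries where they do the work, as an engineer would, in place of code of your own. Each camera call takes 0.05 s, during which the arm holds its last target.

## Working session

There is one attempt and no reset: what is moved stays moved. The work goes in short steps, each a Python script; the robot and the scene stay as the last script left them, time stands still between calls to the robot, and variables do not carry over. Pictures are saved under pics/ and viewed, and the job is handed in when it is done.

```bash
ls; mkdir -p pics; cat > h.py <<'E'
from rig import robot, planner, imaging, order, finder
import numpy as np, cv2
from scipy.spatial.transform import Rotation as R
np.set_printoptions(precision=3,suppress=True)
def shot(n,f=None):
    p=imaging.camera(n)
    if f: cv2.imwrite('pics/'+f,p["color"][:,:,::-1])
    return p
def proj(p,X):
    T=np.linalg.inv(p["world_from_camera"]); c=T[:3,:3]@np.array(X,float)+T[:3,3]
    u=np.array([c[0],-c[1]])/-c[2]; u=u*(1+p["k1"]*(u@u)); K=p["K"]
    return np.array([K[0,0]*u[0]+K[0,2],K[1,1]*u[1]+K[1,2]])
def ray(p,px):
    K=p["K"]; d=np.array([(px[0]-K[0,2])/K[0,0],(px[1]-K[1,2])/K[1,1]]); u=d.copy()
    for _ in range(30): u=d/(1+p["k1"]*(u@u))
    W=p["world_from_camera"]; return W[:3,3],W[:3,:3]@np.array([u[0],-u[1],-1])
def onz(p,px,z):
    o,d=ray(p,px); return o+d*(z-o[2])/d[2]
E
python3 - <<'E'
from h import *
print(robot.get_time(),robot.get_eef_rot(),robot.get_width())
for n in ["top","side"]:
    p=shot(n,n+'0.png')
    print(n,p["world_from_camera"][:3,3],p["K"][0,0])
    for t in ["fixture","bin","plate","plate_lug","short_stop_face","long_stop_face","spacer_mid","thick_spacer_mid"]:
        print(t,[(np.round(d["at"],1),round(d["conf"],2),proj(p,d["at"]).round()) for d in finder.tip_of(p,t)][:4])
print(robot.get_time())
E
```

```text
pics
0.0 [-0.442  1.981 -1.976] 88.203056402858
top [440.098  25.723 982.732] 400.958914733539
fixture [(array([ 534.6, -177.2,    0.6]), 0.76, array([331., 179.]))]
bin [(array([485.5, 185. ,   2.6]), 0.91, array([183., 196.]))]Traceback (most recent call last):
  File "<stdin>", line 7, in <module>
ValueError: it knows: bin, fixture, long_stop_face, plate_lug, short_stop_face, spacer_mid, thick_spacer_mid
```

```bash
python3 - <<'E'
from h import *
for n in ["top","side"]:
    p=shot(n,n+'0.png')
    print(n,p["world_from_camera"][:3,3],p["K"][0,0])
    for t in ["fixture","bin","plate_lug","short_stop_face","long_stop_face","spacer_mid","thick_spacer_mid"]:
        print(t,[(np.round(d["at"],1),round(d["conf"],2),proj(p,d["at"]).round()) for d in finder.tip_of(p,t)][:4])
print(robot.get_time())
E
```

```text
top [440.098  25.723 982.732] 400.958914733539
fixture [(array([ 536.4, -175. ,    1.8]), 0.67, array([330., 178.]))]
bin [(array([484.3, 186.5,   2.8]), 0.87, array([182., 197.]))]
plate_lug [(array([ 547.6, -240.1,    7.6]), 0.72, array([357., 174.])), (array([ 494.3, -180.8,   79.6]), 0.7, array([339., 194.]))]
short_stop_face [(array([536.9, -99.5,  12.2]), 0.84, array([300., 177.]))]
long_stop_face [(array([ 547.1, -239.8,    8.9]), 0.95, array([357., 174.]))]
spacer_mid [(array([483.4, 230.6,  42.4]), 0.48, array([161., 196.]))]
thick_spacer_mid [(array([315.4, 186.9,  34.3]), 0.7, array([178., 268.])), (array([499.4, 354.8,  35.3]), 0.66, array([110., 188.])), (array([489.3, 137.1,  39. ]), 0.58, array([201., 194.])), (array([674.9,  63.4,  33.1]), 0.58, array([234., 118.]))]
side [172.553 710.932 605.783] 390.2191232032277
fixture [(array([ 535.6, -174.3,   -2.4]), 0.61, array([266., 169.]))]
bin [(array([482.6, 185.2,   1.1]), 0.74, array([225., 255.]))]
plate_lug [(array([ 492.7, -185. ,   83.2]), 0.58, array([282., 144.]))]
short_stop_face [(array([ 536.1, -103.3,   11.5]), 0.85, array([256., 178.]))]
long_stop_face [(array([ 547.4, -242.5,    8.7]), 0.64, array([271., 154.]))]
spacer_mid [(array([485.5, 230.7,  41.7]), 0.86, array([212., 255.])), (array([ 536.5, -175.7,   -1.3]), 0.44, array([265., 168.]))]
thick_spacer_mid [(array([318.4, 189.6,  32.6]), 0.98, array([297., 268.])), (array([501.8, 353.5,  34. ]), 0.94, array([172., 300.])), (array([488.2, 136.9,  39.6]), 0.72, array([232., 227.])), (array([673.3,  63. ,  36.7]), 0.71, array([179., 191.]))]
0.95
```

View pics/top0.png

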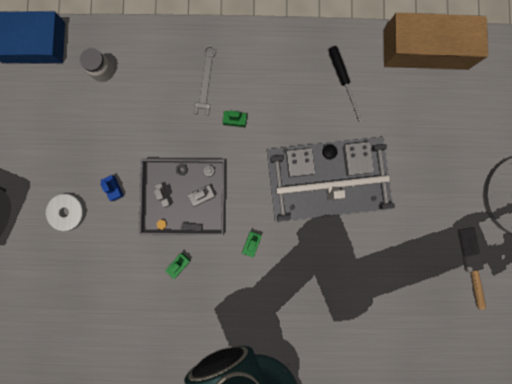

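View pics/side0.png

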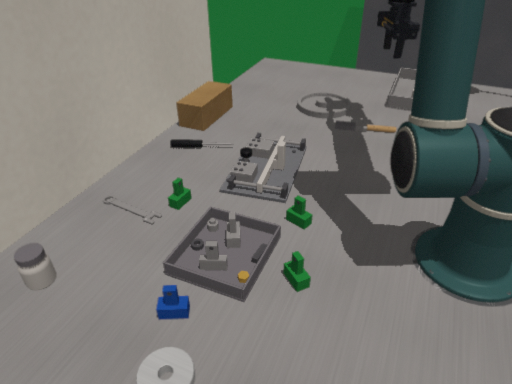

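Top picture: the fixture is at (330,180), with the short stop at (300,160) on +y and the long stop at (358,157). The spacer-like things are at (161,196) and (201,194), both steel in the bin; (178,265), (252,243) and (235,118) are green, and (111,188) is blue. The coloured ones are out. I'll take a close look at the two in the bin.

```bash
cat >> h.py <<'E'
def down(a):
    z=np.array([np.cos(a),np.sin(a),0]); y=np.array([0,0,-1.]); x=np.cross(y,z)
    return R.from_matrix(np.array([x,y,z]).T).as_rotvec()
def yaw():
    z=R.from_rotvec(robot.get_eef_rot()).as_matrix()[:,2]; return np.arctan2(z[1],z[0])
E
python3 - <<'E'
from h import *
print('yaw',yaw(), R.from_rotvec(robot.get_eef_rot()).as_matrix())
robot.movep([534,-172,330],down(0)); print(robot.get_qpos())
p=shot("wrist",'w_fix.png'); print(p["world_from_camera"])
for t in ["fixture","plate_lug","short_stop_face","long_stop_face"]:
    print(t,[(np.round(d["at"],1),round(d["conf"],2),proj(p,d["at"]).round()) for d in finder.tip_of(p,t)][:4])
robot.movep([455,185,330],down(0)); print(robot.get_qpos(),robot.get_time())
p=shot("wrist",'w_bin.png')
for t in ["bin","spacer_mid","thick_spacer_mid"]:
    print(t,[(np.round(d["at"],1),round(d["conf"],2),proj(p,d["at"]).round()) for d in finder.tip_of(p,t)][:4])
E
```

```text
yaw -1.1319659524554568 [[-0.905 -0.     0.425]
 [-0.425 -0.    -0.905]
 [ 0.    -1.     0.   ]]
[-0.357  0.005  1.73  -0.     1.407 -0.356]
[[   1.       0.       0.001  534.36 ]
 [  -0.001    0.961    0.276 -102.392]
 [  -0.001   -0.276    0.961  476.498]
 [   0.       0.       0.       1.   ]]
fixture [(array([ 533.7, -171.1,    0. ]), 0.75, array([253., 147.]))]
plate_lug [(array([ 490.4, -178. ,   77.9]), 0.84, array([219., 161.]))]
short_stop_face [(array([538.9, -97.9,   4. ]), 0.87, array([257.,  96.]))]
long_stop_face [(array([ 543.6, -242.5,   10.7]), 0.76, array([259., 194.])), (array([539.5, -96.9,   7.3]), 0.37, array([257.,  96.]))]
[ 0.334 -0.134  1.86  -0.001  1.415  0.335] 4.425
bin [(array([477.5, 181.3,  -0.8]), 0.87, array([267., 150.]))]
spacer_mid [(array([483. , 229.8,  39. ]), 0.93, array([273., 119.]))]
thick_spacer_mid [(array([376.4,  20.7,  38.2]), 0.8, array([202., 257.])), (array([673. ,  61.8,  33.9]), 0.8, array([395., 231.])), (array([316.4, 188.9,  34.7]), 0.71, array([154., 148.])), (array([486.1, 137.9,  39.5]), 0.67, array([274., 184.]))]
```

```bash
python3 - <<'E'
import cv2
a=cv2.imread('pics/w_bin.png')[70:250,180:380]; cv2.imwrite('pics/c_bin.png',cv2.resize(a,None,fx=3,fy=3,interpolation=2))
a=cv2.imread('pics/w_fix.png')[30:270,150:350]; cv2.imwrite('pics/c_fix.png',cv2.resize(a,None,fx=2.5,fy=2.5,interpolation=2))
E
```

```text
(no output)
```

View pics/c_bin.png

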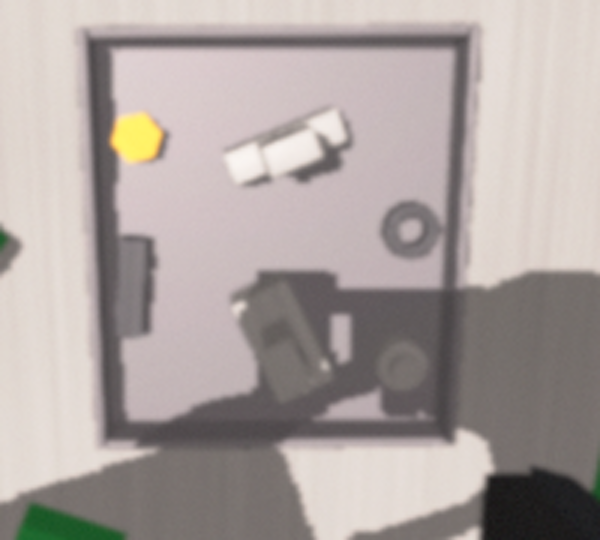

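View pics/c_fix.png

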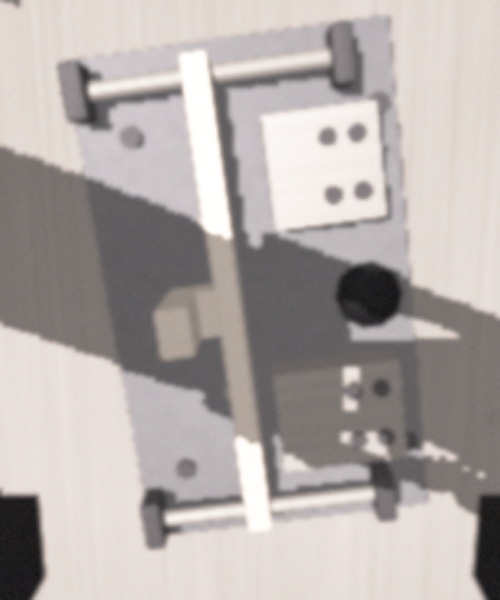

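The upper steel one in the crop, at about full-image (273,119), has the 16 mm foot, hardly thicker than its tab. The lower one, at (274,184), is clearly 30 mm thick. So the target is at about (483,230). Next, closer views for angle and position.

```bash
python3 - <<'E'
from h import *
robot.movep([483,215,200],down(0.38))
p=shot("wrist",'w_sp.png'); 
for t in ["spacer_mid"]:
    print(t,[(np.round(d["at"],1),round(d["conf"],2),proj(p,d["at"]).round()) for d in finder.tip_of(p,t)][:4])
s=[d["at"] for d in finder.tip_of(p,"spacer_mid")][0]
u,v=proj(p,s).astype(int); print(u,v)
u0,v0=max(u-80,0),max(v-60,0)
a=p["color"][v0:v0+130,u0:u0+180,::-1]; cv2.imwrite('pics/c_sp.png',cv2.resize(a,None,fx=4,fy=4,interpolation=2)); print(u0,v0)
import pickle; pickle.dump(dict(p),open('p_sp.pkl','wb'))
print(robot.get_time())
E
```

```text
spacer_mid [(array([484.6, 230. ,  39.4]), 0.73, array([260., 159.]))]
259 158
179 98
5.3833
```

View pics/c_sp.png

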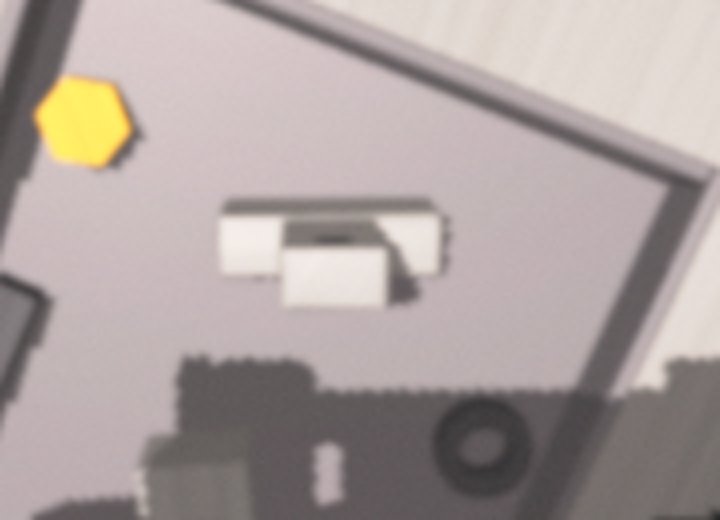

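View pics/w_sp.png

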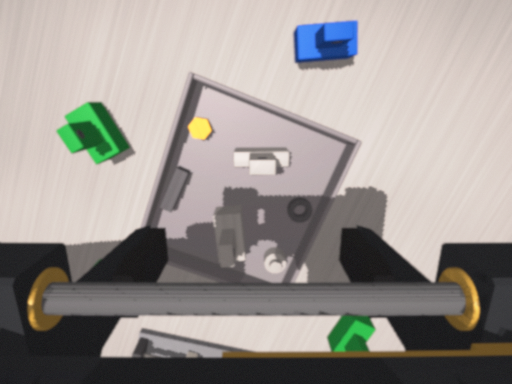

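```bash
python3 - <<'E'
from h import *
import pickle
p=pickle.load(open('p_sp.pkl','rb'))
f=lambda x,y:((x+.5)/4-.5+179,(y+.5)/4-.5+98)
q=[onz(p,f(*c),75)[:2] for c in [(282,249),(387,249),(387,306),(282,306)]]
print(q,np.mean(q,0))
d=q[1]-q[0]+q[2]-q[3];print(np.linalg.norm(d)/2,np.arctan2(d[1],d[0]))
q=[onz(p,f(*c),35)[:2] for c in [(219,213),(440,213),(440,275),(219,275)]]
print(np.mean(q,0));d=q[1]-q[0]+q[2]-q[3];print(np.linalg.norm(d)/2,np.arctan2(d[1],d[0]))
E
```

```text
[array([473.059, 231.535]), array([494.442, 240.052]), array([499.411, 228.233]), array([477.757, 219.609])] [486.167 229.857]
23.161868292751453 0.37903180312978363
[485.941 229.932]
55.510422699012956 0.3790171762259085
```

```bash
python3 - <<'E'
from h import *
a=0.379
for yw in (0.145+np.pi/2,0.145-np.pi/2): print(yw,planner.solve_ik([530,-105,60],down(yw)))
robot.gripper_to(50)
robot.movep([485.5,230,120],down(a))
print(robot.move_linear([485.5,230,40],v=80,contact_N=8), robot.get_ee_pos())
robot.gripper_to(10); print(robot.get_width(),robot.get_ft_force())
print(robot.move_linear([485.5,230,200],v=120)); print(robot.get_width(),robot.get_ft_force(),robot.get_time())
shot("wrist","w_g.png"); shot("side","s_g.png")
E
```

```text
1.7157963267948966 [-0.242  0.192  2.052 -0.     0.898 -1.957]
-1.4257963267948965 [-0.242  0.192  2.052 -0.     0.898  1.184]
False [486.079 230.241  40.572]
23.85764537787256 [ 0.06  -0.365  1.608]
False
23.796973453504826 [-0.294 -0.286 -3.326] 9.6583
```

View pics/w_g.png

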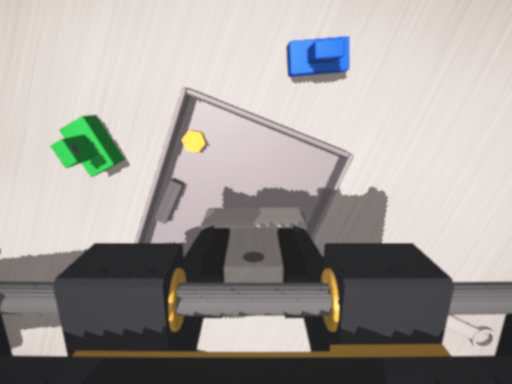

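View pics/s_g.png

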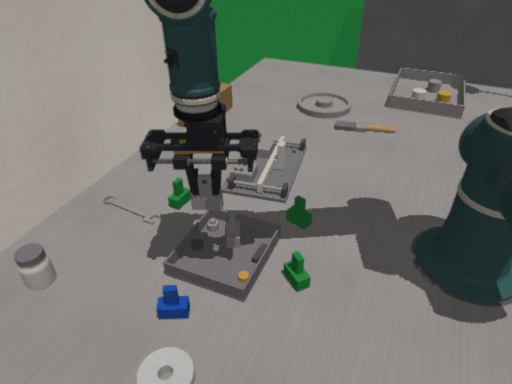

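```bash
python3 - <<'E'
import cv2
a=cv2.imread('pics/w_fix.png')
cv2.imwrite('pics/c1.png',cv2.resize(a[50:140,205:325],None,fx=6,fy=6,interpolation=2))
cv2.imwrite('pics/c2.png',cv2.resize(a[150:250,205:325],None,fx=6,fy=6,interpolation=2))
a=cv2.imread('pics/top0.png')
cv2.imwrite('pics/c3.png',cv2.resize(a[130:225,262:398],None,fx=5.8,fy=5.8,interpolation=2))
E
```

```text
(no output)
```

View pics/c1.png

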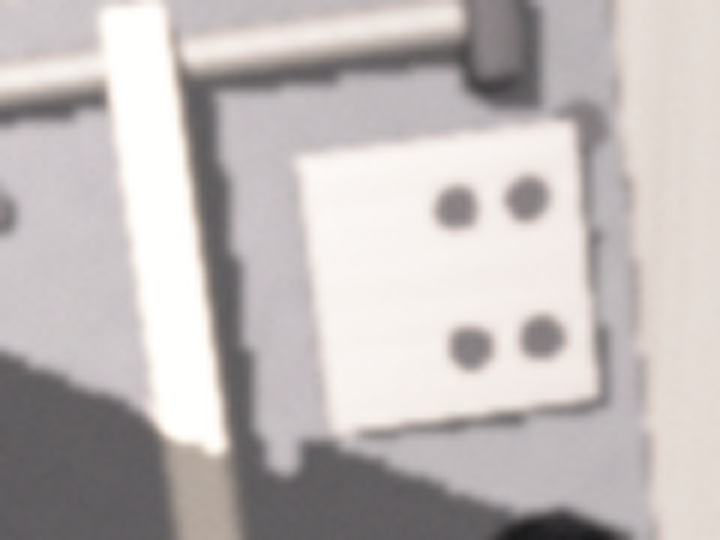

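View pics/c2.png

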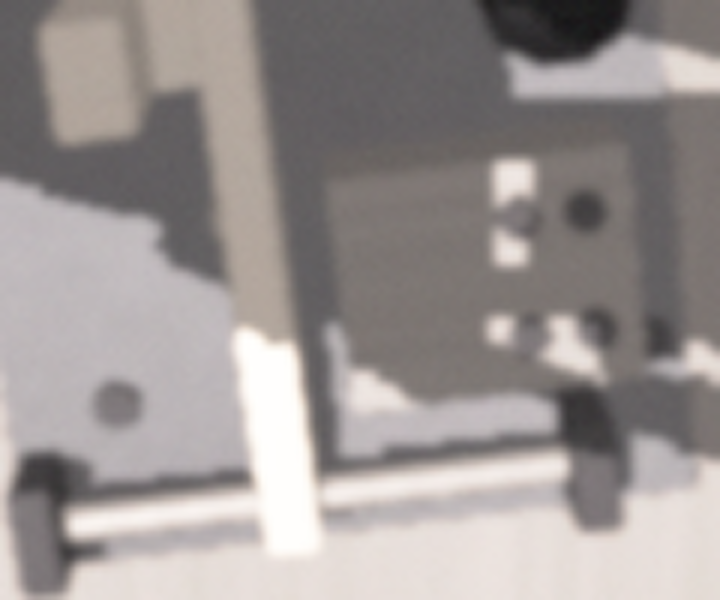

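View pics/c3.png

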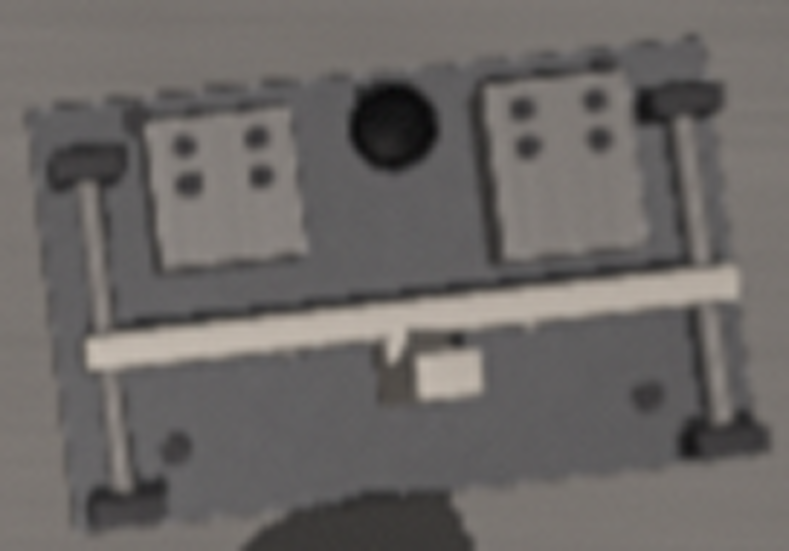

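```bash
cat > fit.py <<'E'
from h import *
import pickle
from scipy.optimize import least_squares
pw=pickle.load(open('p_sp.pkl','rb'))
pw["world_from_camera"]=np.array([[1,0,.001,534.36],[-.001,.961,.276,-102.392],[-.001,-.276,.961,476.498],[0,0,0,1.]])
g=lambda c,s,o:((c[0]+.5)/s-.5+o[0],(c[1]+.5)/s-.5+o[1])
W=[((300,157),0,(14,100,40)),((332,436),0,(14,40,40)),((163,5),0,(-10,135,42)),((101,12),0,(-24,135,42)),
((322,550),1,(-10,-135,42)),((266,556),1,(-24,-135,42)),((325,180),1,(2,-40,40)),((140,138),1,(-34,-13,90)),((60,146),1,(-52,-13,90))]
W=[(g(c,6,[(205,50),(205,150)][k]),X) for c,k,X in W]
T=[((86,344),(-10,135,42)),((90,371),(-24,135,42)),((740,266),(-10,-135,42)),((741,298),(-24,-135,42)),((163,270),(14,100,40)),((306,253),(14,40,40)),((500,262),(2,-40,40)),((648,244),(2,-100,40)),((415,354),(-34,13,90)),((483,347),(-34,-13,90)),((485,393),(-52,-13,90)),((420,400),(-52,13,90))]
T=[(g(c,5.8,(262,130)),X) for c,X in T]
def fit(p,C):
    X=np.array([c[1] for c in C],float); Q=np.array([onz(p,c[0],c[1][2])[:2] for c in C])
    def r(v):
        c,s=np.cos(v[2]),np.sin(v[2]); return ((X[:,:2]@np.array([[c,s],[-s,c]])+v[:2])-Q).ravel()
    s=least_squares(r,[535,-175,.14],loss='soft_l1'); print(s.x,r(s.x).reshape(-1,2).round(1).tolist())
    return s.x
if __name__=="__main__":
    fit(pw,W)
    fit(shot("top"),T)
E
python3 fit.py
```

```text
[ 534.44  -173.611    0.129] [[-0.4, -0.1], [0.0, 0.2], [0.6, 0.9], [0.0, 0.4], [0.2, -0.4], [0.4, -0.6], [-0.4, -0.1], [0.2, 0.2], [-0.8, -0.4]]
[ 535.194 -172.33     0.132] [[2.5, 0.7], [-0.4, 0.7], [1.0, 0.7], [0.2, -0.8], [-0.0, 0.3], [-0.2, -0.8], [0.5, -2.1], [-0.2, -0.5], [-0.4, 0.4], [-0.2, 1.0], [-0.3, -0.5], [-0.6, 0.0]]
```

```bash
cat >> h.py <<'E'
F=np.array([534.8,-173.0,0.130])
def fx(x,y):
    c,s=np.cos(F[2]),np.sin(F[2]); return np.array([F[0]+c*x-s*y,F[1]+s*x+c*y])
E
python3 - <<'E'
from h import *
a=F[2]-np.pi/2
x,y=fx(3.5,70); print(x,y)
robot.movep([x,y,180],down(a))
robot.move_linear([x,y,84],v=100)
print(robot.get_ee_pos(),robot.get_ft_force(),robot.get_width(),robot.get_time())
shot("wrist","w_h.png"); p=shot("side","s_h.png")
u,v=proj(p,[x,y,50]).astype(int)
b=p["color"][v-50:v+50,u-65:u+65,::-1]; cv2.imwrite('pics/s_hc.png',cv2.resize(b,None,fx=6,fy=6,interpolation=2))
p=shot("top")
b=p["color"][120:230,250:400,::-1]; cv2.imwrite('pics/t_hc.png',cv2.resize(b,None,fx=5,fy=5,interpolation=2))
E
```

```text
529.1960766446231 -103.1369479407959
[ 529.981 -103.323   84.795] [-0.024 -0.617 -2.251] 23.7854187705139 12.1917
```

View pics/w_h.png

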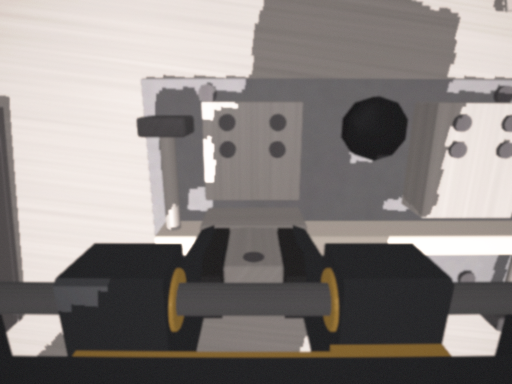

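View pics/s_hc.png

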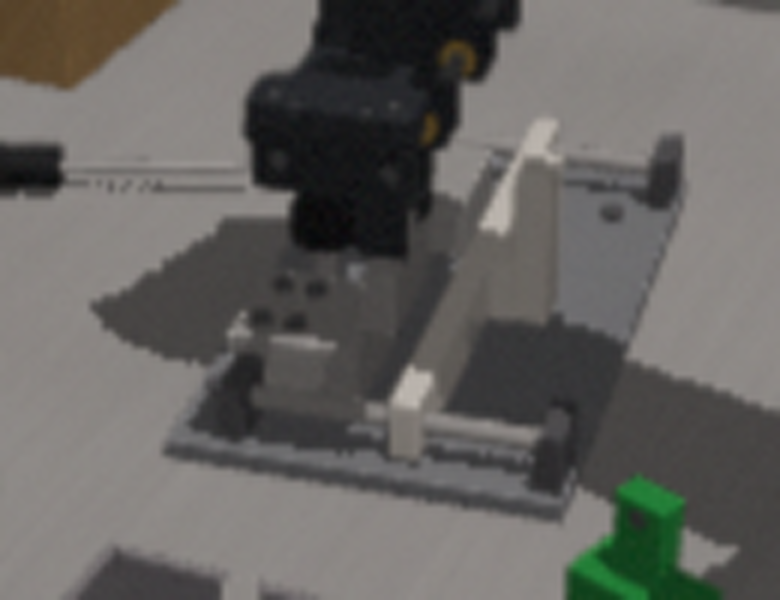

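```bash
python3 - <<'E'
from h import *
im=cv2.imread('pics/w_h.png')
cv2.imwrite('pics/c4.png',cv2.resize(im[185:250,190:320],None,fx=6,fy=6,interpolation=2))
p=shot("wrist"); import pickle; pickle.dump(dict(p),open('p_h.pkl','wb'))
e=robot.get_ee_pos()
def w2f(X):
    d=np.array(X)[:2]-F[:2]; c,s=np.cos(F[2]),np.sin(F[2]); return np.array([c*d[0]+s*d[1],-s*d[0]+c*d[1]])
print('tcp',w2f(e))
for X in [(14,100,40),(14,40,40)]: 
    q=fx(*X[:2]);print(X,proj(p,[*q,X[2]]))
E
```

```text
tcp [ 4.092 69.753]
(14, 100, 40) [205.114 199.218]
(14, 40, 40) [298.833 199.224]
```

View pics/c4.png

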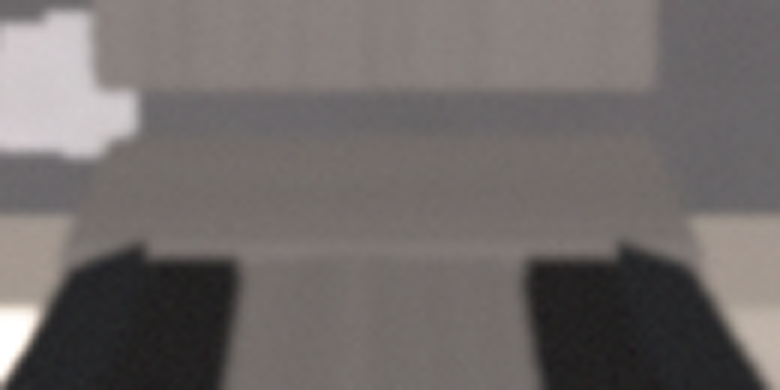

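```bash
python3 - <<'E'
from h import *
import pickle
p=pickle.load(open('p_h.pkl','rb'))
def w2f(X):
    d=np.array(X)[:2]-F[:2]; c,s=np.cos(F[2]),np.sin(F[2]); return np.array([c*d[0]+s*d[1],-s*d[0]+c*d[1]])
f=lambda x,y:((x+.5)/6-.5+190,(y+.5)/6-.5+185)
for c,z in [((115,137),49.2),((655,137),49.2),((65,250),79.2),((700,250),79.2),((97,90),40),((655,90),40)]: print(c,w2f(onz(p,f(*c),z)))
E
```

```text
(115, 137) [11.64  96.531]
(655, 137) [11.64 41.26]
(65, 250) [11.623 96.877]
(700, 250) [11.616 41.578]
(97, 90) [13.755 99.603]
(655, 90) [13.759 40.043]
```

```bash
python3 - <<'E'
from h import *
x,y=fx(3.3,70.8)
robot.move_linear([x,y,84],v=40)
print(robot.move_linear([x,y,52],v=60,contact_N=8),robot.get_ee_pos(),robot.get_ft_force())
print(robot.move_linear([x,y,42],v=12,contact_N=4),robot.get_ee_pos(),robot.get_ft_force(),robot.get_time())
E
```

```text
False [ 528.822 -102.349   51.714] [ 0.228 -0.061 -3.604]
True [ 528.941 -102.345   45.257] [0.491 0.781 4.939] 13.925
```

```bash
python3 - <<'E'
from h import *
e=robot.get_ee_pos()
robot.gripper_to(42); print(robot.get_width(),robot.get_ft_force())
robot.move_linear([e[0],e[1],150],v=120)
a=F[2]-np.pi/2
x,y=fx(-20,70)
robot.movep([x,y,200],down(a))
p=shot("wrist","w_r.png"); 
b=p["color"][60:260,120:380,::-1]; cv2.imwrite('pics/c5.png',cv2.resize(b,None,fx=3,fy=3,interpolation=2))
print(robot.get_time())
import pickle; pickle.dump(dict(p),open('p_r.pkl','wb'))
E
```

```text
41.96237526443303 [-0.066  0.15   0.156]
15.8
```

View pics/c5.png

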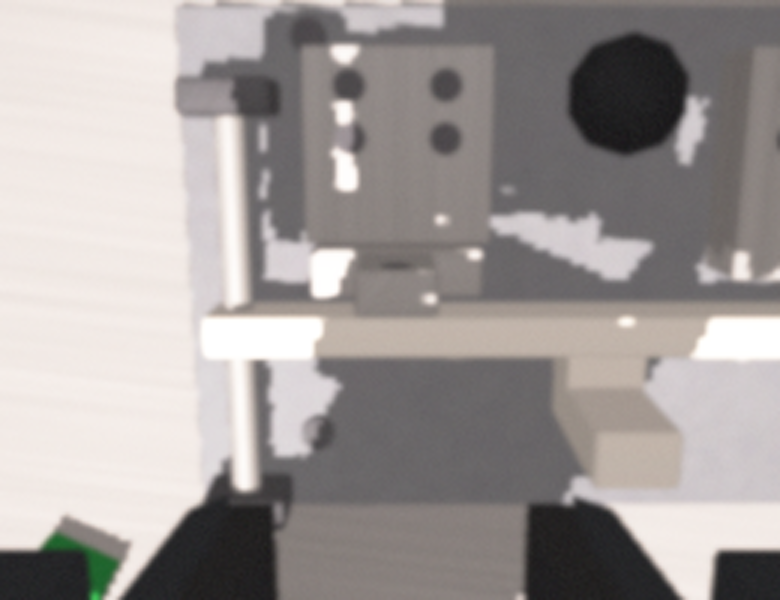

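```bash
python3 - <<'E'
from h import *
a=F[2]
x,y=fx(-42.7,0)
print(planner.solve_ik([x,y,49],down(a)))
robot.movep([x,y,170],down(a))
print(robot.move_linear([x,y,49],v=90,contact_N=6),robot.get_ee_pos())
robot.gripper_to(8); e=robot.get_ee_pos()
print(robot.get_width(),e,robot.get_ft_force(),robot.get_time())
shot("side","s_l.png"); shot("top","t_l.png")
E
```

```text
[-0.395  0.18   2.092  0.     0.87  -0.525]
False [ 493.077 -178.788   49.697]
17.970548055044482 [ 491.693 -178.682   49.211] [-4.508 -1.259  5.246] 19.2833
```

View pics/s_l.png

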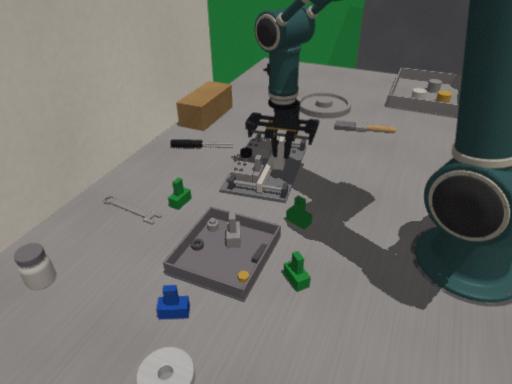

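```bash
python3 - <<'E'
from h import *
e=robot.get_ee_pos(); u=np.array([np.cos(F[2]),np.sin(F[2]),0])
t=np.array([*fx(-42.7,0),49.])
for d in [3,5,6,7,8,9,10]:
    c=robot.move_linear(t+u*d,v=15,contact_N=14)
    f=robot.get_ft_force(); print(d,c,'travel',(robot.get_ee_pos()-e)@u,'F',f@u,f)
    if c or f@u<-18: break
print(robot.get_width(),robot.get_time())
E
```

```text
3 False travel 3.0915388707747544 F -5.058220812904905 [-4.974 -0.974  6.175]
5 False travel 5.015292535831707 F -5.103157166277085 [-5.118 -0.216  5.637]
6 False travel 5.903675587525808 F -6.075318761763652 [-5.865 -2.002  6.628]
7 False travel 6.617939336899365 F -6.273730150165105 [-6.081 -1.882  7.525]
8 False travel 7.493943435668543 F -7.1898086426454855 [-7.031 -1.685  6.277]
9 False travel 7.611852409039123 F -10.11999505776117 [-9.947 -1.98   9.763]
10 False travel 7.59363009549968 F -12.663148928850315 [-12.4    -2.838  13.261]
17.73256941020003 21.2667
```

```bash
python3 - <<'E'
from h import *
u=np.array([np.cos(F[2]),np.sin(F[2]),0]); t=np.array([*fx(-42.7,0),49.])
robot.move_linear(t+u*11,v=15); robot.sleep(0.5)
f=robot.get_ft_force(); print(f@u,f,robot.get_ee_pos(),robot.get_width())
p=shot("side"); u,v=proj(p,[*fx(0,50),50]).astype(int)
b=p["color"][v-50:v+50,u-65:u+65,::-1]; cv2.imwrite('pics/s_f.png',cv2.resize(b,None,fx=6,fy=6,interpolation=2))
p=shot("top"); b=p["color"][130:225,262:398,::-1]; cv2.imwrite('pics/t_f.png',cv2.resize(b,None,fx=5.8,fy=5.8,interpolation=2))
p=shot("wrist","w_f.png"); print(robot.get_time())
E
```

```text
-16.033353769059875 [-15.528  -4.909  14.747] [ 499.371 -177.649   49.161] 17.75464606712615
22.1667
```

View pics/s_f.png

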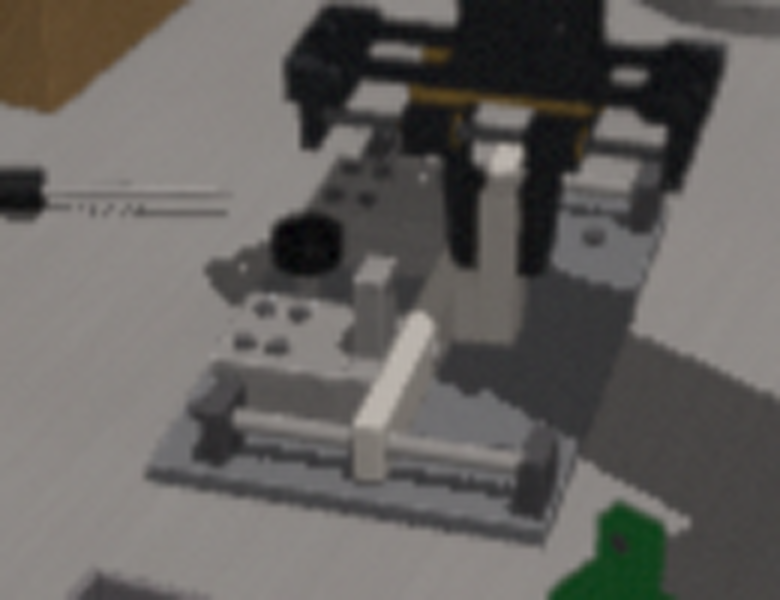

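View pics/t_f.png

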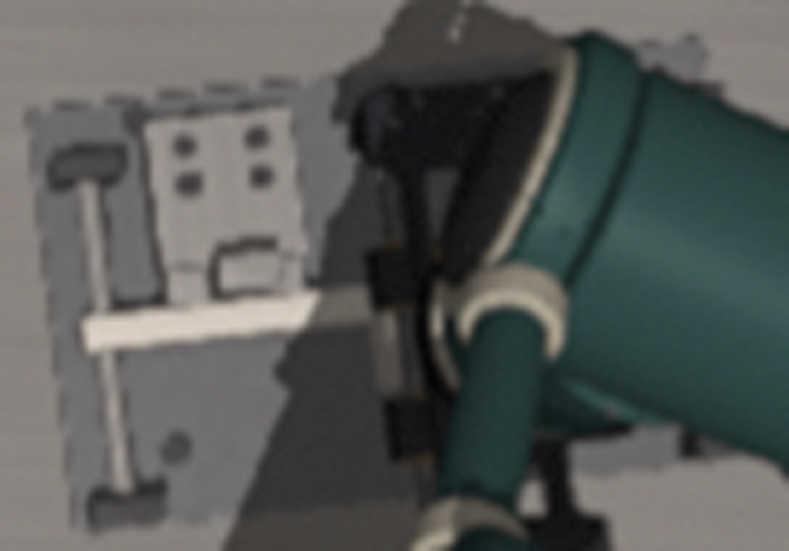

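View pics/w_f.png

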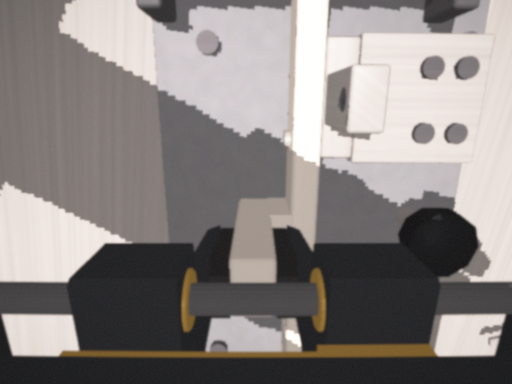

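The wrist picture shows the spacer foot (columns 325–352, rows 38–157) flush between the plate and the stop (rows 34–162), with no gap and the centres within half a pixel. The push is holding steady at about 16 N, so I'm handing in.

```bash
python3 - <<'E'
from h import *
print(robot.get_ft_force(),robot.get_time()); order.finish_job()
E
```

```text
[-16.408  -4.291  14.621] 22.1667
the job is handed in; nothing more can be done
```

The thin spacer is clamped between the plate and the shorter stop. I handed the job in at 22.2 s with the gripper still holding the lug and pressing the plate.

- **Spacer:** I took the thin spacer out of the bin by its tab and left the thick one standing. I stood it on the base in front of the shorter stop, released it, then gripped the plate's lug and pushed.
- **Clamping:** In the last pictures the spacer stands square with no visible gap, centred on the stop to within about half a pixel. The plate stopped after about 7.6 mm of measured gripper travel; the lug had probably moved slightly before I started measuring.
- **Push:** The push along the plate's travel held at about 16 N, of which roughly 6 N is the spring.
- **Disagreement:** While I pushed, the wrist also read an unexpected upward force of about 15 N. I saw nothing lift or tilt in the pictures, but I did not find its cause.

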